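# Point out the uncapped specimen pot and log it

## Task

One of the four specimen pots in the black tray has lost its cap: point down at its open mouth with the fingertips, centred and about two centimetres above the rim, and stay there for two seconds without touching it. Then log it: press the wide bar key of the cell counter fully down with the fingertips, let it come up again and move clear. Do not point at the capped pots; do not touch any pot, the loose cap, the tray or the counter's small keys, and do not disturb the things standing nearby.

Things in the scene. Friction and masses are not known exactly. Their poses are not given: they have to be found in the camera images.
- open_pot: the specimen pot without a cap: an open white plastic cylinder, 42 mm across, 55 mm tall, wall 2 mm, hollow. Loose, about 60 g, stands upright in the tray. Origin: centre of its underside; z up.
- open_pot_mouth (a point): centre of the open pot's mouth, level with its rim (55 mm above its underside).
- capped_pot1: one of three specimen pots with a screwed-on ribbed cap of the same white plastic: 42 mm across, cap 48 mm across, 58 mm tall over the cap. Loose, about 80 g. Origin: centre of its underside; z up.
- capped_pot1_top (a point): centre of the top of that pot's cap, 58 mm above its underside.
- capped_pot2: one of three specimen pots with a screwed-on ribbed cap of the same white plastic: 42 mm across, cap 48 mm across, 58 mm tall over the cap. Loose, about 80 g. Origin: centre of its underside; z up.
- capped_pot2_top (a point): centre of the top of that pot's cap, 58 mm above its underside.
- capped_pot3: one of three specimen pots with a screwed-on ribbed cap of the same white plastic: 42 mm across, cap 48 mm across, 58 mm tall over the cap. Loose, about 80 g. Origin: centre of its underside; z up.
- capped_pot3_top (a point): centre of the top of that pot's cap, 58 mm above its underside.
- tray: fixed black plastic tray, 220 x 220 mm, rim 18 mm high, floor 4 mm thick, lying on the bench; the four pots stand in it two by two, about 96 mm apart, in any order. Origin: centre of its underside.
- loose_cap: bystander: a loose white cap, 48 mm across, 13 mm high, lying in the middle of the tray. Origin: centre of its underside.
- counter: fixed cell counter: a low white desk box, 170 (x) x 200 (y) x 36 mm high, grey key panel on top. Origin: centre of its underside. In its own frame the wide bar key lies 50 mm towards -x, the digit keys and the green display lie towards +x.
- digit_keys: the 18 small white digit keys of the counter (13 x 17 mm each, three rows), their tops 6 mm above the box, 10 mm lower than the bar key; not to be touched. They do not move. Origin: at the middle of the counter's top face.
- count_key (a joint): travel of the wide count key in m: 0 up, 0.006 fully down (straight down). Spring return: about 1 N to start moving, 4 N fully down, then a hard stop.
- count_key_top (a point): centre of the top face of the wide white bar key, 30 mm (counter x) x 80 mm (counter y); it stands 16 mm proud of the box, 52 mm above the bench. It moves with the key; its axes are the counter's axes.
- dropper_bottle: bystander: amber bottle, 38 mm across, 85 mm tall, loose, beyond the tray and the counter. Origin: centre of its underside.
- slide_box: bystander: grey slide box, 85 x 100 x 33 mm, loose, beyond the tray and the counter. Origin: centre of its underside.
- pen_pot: bystander: steel pen pot, 72 mm across, 95 mm tall, with pens up to 140 mm, loose, beyond the tray and the counter. Origin: centre of its underside.
Not all that is in view belongs to the job. What is shaped like the capped_pot1 but red is not meant.

How it is judged:
By the outcome, as a careful person would: the job done as asked, in the order asked, and still so for the second after the job is handed in, with the robot touching nothing.
It also fails if it takes over 42 s, if anything falls off the work surface, if the arm or the gripper's body presses on something with over 40 N, if the wrist force passes 120 N, or if a joint passes its speed limit or range.

## Robot

A 7-joint arm with a two-finger parallel gripper is mounted at the origin on the work surface. World frame = base frame: x ahead of the robot, y to its left, z up, the work surface at z = 0. Lengths are in m, angles in rad, forces in N, time in s.
With the tool pointing down it reaches from about 0.4 to 0.85 m from the base axis. Payload 10.4 kg.
Tool frame: the origin (TCP) lies between the finger pads, 19 mm behind the fingertips; this is the grasp point; z points along the fingers, y is the line along which they close (so a half turn about z gives the same grasp; the last joint's range is limited). The gripper opens to 87 mm and grips with 3 to 60 N. Pads are 19 mm wide; open, the fingers measure 117 mm over their backs; the gripper's body (75 mm by 190 mm) begins 51 mm behind the grasp point.
Start: joints at [1.109, 0.332, -0.065, 1.46, 0.022, 1.35, -0.088], TCP at [0.266, -0.566, 0.241] pointing down, gripper open.
Joint ranges: [-2.6, 2.6], [-0.5, 2.12], [-1.47, 1.34], [0.16, 2.42], [-1.27, 4.41], [0.06, 2.06], [-2.6, 2.6]. Speed limits (rad/s): [2.22, 2.22, 2.79, 2.79, 3.14, 3.14, 3.14].

## Interface

Orientations are given as a unit quaternion [x, y, z, w].
In Python, from bench import readout, cams, r gives the robot as it stands. The module is installed in compiled form; this text tells all that it offers.
- The arm moves only by the tool step_arm, never from a script. Its argument "deltas" is a list that holds one entry, the list of rows, each a list of 7 numbers: the turn, a rotation vector about the tool's x, y, z in rad, then the shift along the tool's x, y, z in m, then the opening in per cent of the stroke, from 0 (shut) to 100 (fully open). A call has 1 to 20 rows; each row is the pose to reach, as a shift and turn from the pose commanded when the call began, along the tool's axes at that moment; what a row does not reach only later rows make up. A row lasts 1/8 s, in which the tool goes at most 62.5 mm and 10.7 degrees, less where a joint would pass 70% of its speed; a pose out of reach is approached as far as the arm can. A call with a gripper value outside its range is refused whole. The fingers move at their own pace and stop on an object; "squeeze" is the grip in N (left out, the last holds). Time passes only in rows, so rows that repeat a pose let the fingers close. It gives the time, the measured TCP pose, the force, the opening and the grip force at its end, in the units of the state.
- readout.read_state(): the state, without advancing time (a new reading comes with each control period).
- cams.camera(name): name is "side" or "top" or "wrist"; returns a dict with "img" (384x512x3 uint8, red, green, blue), "fx", "fy", "cx", "cy" (pixels), "k1" (the pictures are not rectified: a ray, as slopes to the right and down, at radius r is drawn at 1 + k1 r^2 times it, then the intrinsics apply), "origin" and "rotation" of the camera in the world; the wrist camera has in their place "T_tool_cam" (4x4, takes a point from camera to tool coordinates, whose origin is the TCP and whose axes are the flange's). Camera axes: x right, y up, looking along -z (the intrinsics and any distortion apply to the point x, -y, -z); pixel columns grow to the right and rows downward; lengths in m; the calibration is good to about 2 mm. A picture is of the moment at which its call begins: read the wrist's pose just before it. There is no depth.
- r.close_job(): hands the job in; it is judged then, once.
The state is a dict: "time": time; "joint_positions": joint angles; "joint_vel": joint speeds; "joint_torque": joint torques, N m; "ee_pos": TCP position; "eef_rot": TCP orientation; "ft_force": force on the tool from outside, world axes, zero at the start; "torque": the same for the moment, N m; "width": finger opening in m; "grip_force": force on a finger pad.
Only numpy, scipy, OpenCV 4.12 (cv2) and the standard library are available. Lean on these libraries where they do the work, as an engineer would, in place of code of your own. Each camera call takes 0.05 s, during which the arm holds its last target. There are 200 camera calls.

## Working session

There is one attempt and no reset: what is moved stays moved. The work goes in short steps, Python scripts to look and compute and a tool call to move; the robot and the scene stay as the last step left them, time stands still between calls to the robot, and variables do not carry over. Pictures are saved under pics/ and viewed, at most 10 in all, crops included, and the job is handed in when it is done.

Besides the shell and the picture viewer there is one more tool, called after "Request:" by a JSON object that holds its "name" and its "arguments". step_arm: Moves the arm, as the interface text tells. Its arguments: {"type":"object","properties":{"deltas":{"type":"array"},"squeeze":{"type":"number"}},"required":["deltas"]}

```bash
mkdir -p pics
cat > h.py <<'E'
import numpy as np, cv2
from bench import readout, cams, r
from scipy.spatial.transform import Rotation as R
def ray(c,u,v):
    d=np.array([(u-c["cx"])/c["fx"],(v-c["cy"])/c["fy"]]); p=d.copy()
    for _ in range(20): p=d/(1+c["k1"]*(p@p))
    return np.asarray(c["rotation"])@np.array([p[0],-p[1],-1.0])
def onplane(c,u,v,z):
    d=ray(c,u,v); o=np.asarray(c["origin"]); return o+d*(z-o[2])/d[2]
def proj(c,P):
    q=np.asarray(c["rotation"]).T@(np.asarray(P)-np.asarray(c["origin"]))
    p=np.array([q[0],-q[1]])/-q[2]; p=p*(1+c["k1"]*(p@p))
    return p*[c["fx"],c["fy"]]+[c["cx"],c["cy"]]
E
python3 - <<'E'
from h import *
s=readout.read_state(); print(s)
for n in("top","side"):
    c=cams.camera(n); cv2.imwrite(f"pics/{n}0.png",c["img"][:,:,::-1]); print({k:v for k,v in c.items() if k!="img"})
a=[cv2.imread(f"pics/{n}0.png") for n in("top","side")]
E
```

```text
{'time': 0.0, 'joint_positions': array([ 1.10939809,  0.33287836, -0.06472527,  1.46097853,  0.02160914,
        1.34988937, -0.08849898]), 'joint_vel': array([-1.27592837e-03,  7.13491825e-04, -9.58863498e-04, -6.42410671e-05,
       -3.63258048e-04, -5.41106383e-04,  2.51592666e-04]), 'joint_torque': array([ 3.61159243e-05, -6.23264694e+01,  2.45942292e-02, -3.89898777e+01,
       -6.12981850e-02,  3.97380267e-02,  2.02394149e-04]), 'ee_pos': array([ 0.265379  , -0.56544697,  0.24043217]), 'eef_rot': array([ 9.76022845e-01,  2.17666888e-01, -1.92227933e-04, -7.02942748e-04]), 'ft_force': array([ 0.05821811, -0.52437545,  0.16579259]), 'torque': array([ 0.04328868, -0.06819653,  0.02554353]), 'grip_force': 0.0, 'width': 0.08695938754677955}
{'fx': 497.9960507781388, 'fy': 497.9960507781388, 'cx': 255.14350583498134, 'cy': 189.23146803464402, 'k1': 0.04552993787461139, 'origin': array([0.381358  , 0.0308756 , 1.41659448]), 'rotation': array([-0.05228381,  0.0565918 ,  0.71203631, -0.69790262])}
{'fx': 440.3437826710788, 'fy': 440.3437826710788, 'cx': 254.24752479221084, 'cy': 193.112768258095, 'k1': -0.08190882681857206, 'origin': array([0.33027485, 0.88736887, 0.79518312]), 'rotation': array([-0.06838368,  0.43126154,  0.89044436, -0.12824199])}
```

```bash
sed -i 's/np.asarray(c\["rotation"\])/R.from_quat(c["rotation"]).as_matrix()/' h.py; echo ok
```

```text
ok
```

View pics/top0.png

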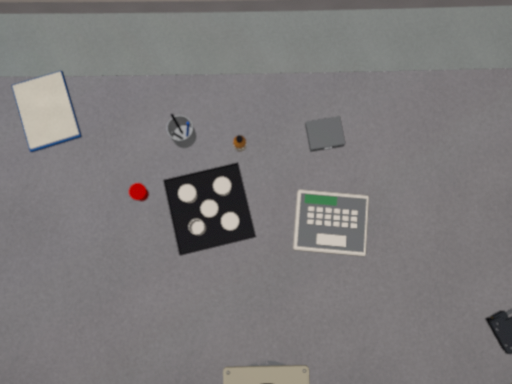

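View pics/side0.png

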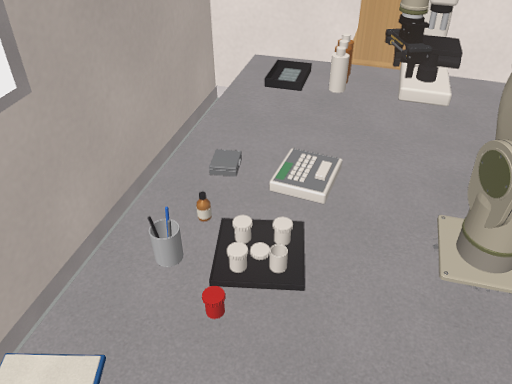

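The top view shows the tray with pots at about (188,193), (222,186), (230,221) and (197,227), and the loose cap at (209,208). The counter is at (331,223) with its bar key at (331,240). The candidate is (197,227) in top, (278,258) in side: it has a dark crescent inside its rim and no ribbed cap. I'll confirm that in an enlarged crop and measure.

Run:
```python
from h import *
ct=cams.camera("top"); cs=cams.camera("side")
a=cv2.resize(ct["img"][160:256,160:260],(400,384),interpolation=cv2.INTER_CUBIC)
b=cv2.resize(cs["img"][210:290,208:308],(480,384),interpolation=cv2.INTER_CUBIC)[:, :400]
cv2.imwrite("pics/crop.png",np.hstack([a,b])[:,:,::-1])
hsv=cv2.cvtColor(ct["img"],cv2.COLOR_RGB2HSV)
def blobs(x0,y0,x1,y1,th,zz,mn=60):
    m=((hsv[...,2]>th)&(hsv[...,1]<60)).astype(np.uint8); k=np.zeros_like(m); k[y0:y1,x0:x1]=m[y0:y1,x0:x1]
    n,l,st,ce=cv2.connectedComponentsWithStats(k)
    for i in range(1,n):
        if st[i,4]>mn: print(st[i],ce[i].round(1),onplane(ct,*ce[i],zz).round(4))
print("pots");blobs(160,165,255,255,110,.062)
print("counter");blobs(285,180,380,265,150,.052,40)
```

```text
pots
[ 160  165   62   90 1251] [171.4 204.8] [0.5533 0.2501 0.062 ]
[240 165  15  62 497] [249.3 185.9] [0.6012 0.0362 0.062 ]
[213 176  18  19 276] [221.7 185.2] [0.6047 0.1124 0.062 ]
[178 184  19  18 279] [186.8 192.7] [0.5858 0.2083 0.062 ]
[200 199  18  19 259] [208.8 208. ] [0.5423 0.1482 0.062 ]
[221 212  19  19 276] [229.6 220.8] [0.5062 0.0917 0.062 ]
[188 219  17  16 212] [196.4 226.4] [0.4927 0.1822 0.062 ]
[187 238  68  17 584] [231.3 248.9] [0.43  0.088 0.062]
counter
[293 189  76  67 914] [327.1 222.2] [ 0.4979 -0.1751  0.052 ]
[316 233  30  14 343] [330.7 239.5] [ 0.4505 -0.1828  0.052 ]
```

View pics/crop.png

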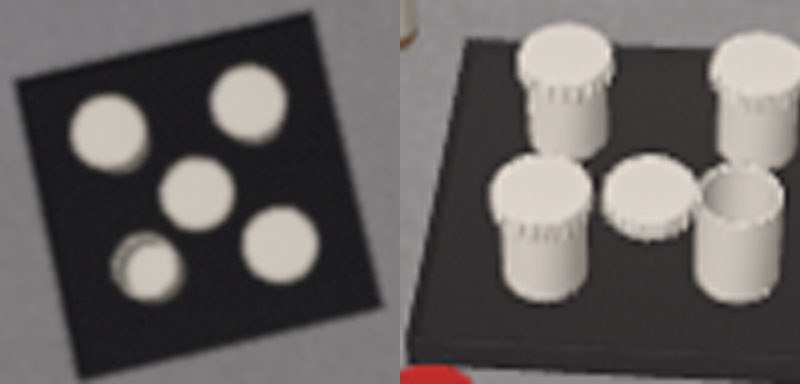

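The crop confirms it: only the pot at top (197,227) / side (279,251) shows a hollow mouth. The other three have ribbed caps, the loose cap is flat at the centre, and the red pot is a decoy. Next I'll refine the mouth centre and the key from both views.

Run:
```python
from h import *
ct=cams.camera("top"); cs=cams.camera("side")
print("top",onplane(ct,195.4,225.7,.059).round(4),"side",onplane(cs,278.8,250.5,.059).round(4))
# side: pot silhouettes; capped tops for consistency of cameras
for P in([.6047,.1124,.062],[.5858,.2083,.062],[.5062,.0917,.062],[.4873,.1876,.059],[.4505,-.1828,.052]): print(P,"side px",proj(cs,P).round(1))
a=cv2.resize(ct["img"][205:245,180:220],(400,400),interpolation=cv2.INTER_CUBIC)
b=cv2.resize(cs["img"][238:278,260:300],(400,400),interpolation=cv2.INTER_CUBIC)
t=np.linspace(0,2*np.pi,60)
for im,c,o in((a,ct,(180,205)),(b,cs,(260,238))):
    for z,col,C in((.059,(255,0,0),(.4885,.187)),(.004,(0,200,0),(.4885,.187))):
        for k in t:
            p=proj(c,[C[0]+.021*np.cos(k),C[1]+.021*np.sin(k),z]); q=((p-o+.5)*10).astype(int); cv2.circle(im,tuple(int(x) for x in q),1,col,-1)
d=cv2.resize(cs["img"][155:195,305:345],(400,400),interpolation=cv2.INTER_CUBIC)
cv2.imwrite("pics/crop2.png",np.hstack([a,b])[:,:,::-1])
hsv=cv2.cvtColor(ct["img"],cv2.COLOR_RGB2HSV);m=np.zeros(hsv.shape[:2],np.uint8);m[230:249,313:349]=hsv[230:249,313:349,2]>130
rc=cv2.minAreaRect(cv2.findContours(m,0,2)[0][0]);print(rc,[onplane(ct,*p,.052).round(4) for p in cv2.boxPoints(rc)])
m=np.zeros(hsv.shape[:2],np.uint8);v=cs["img"].min(2);m[158:184,312:336]=v[158:184,312:336]>150
n,l,s,ce=cv2.connectedComponentsWithStats(m);print(s[1:],ce[1:].round(1),onplane(cs,*ce[1:][s[1:,4].argmax()],.050).round(4))
```

```text
top [0.4949 0.1852 0.059 ] side [0.4902 0.1848 0.059 ]
[0.6047, 0.1124, 0.062] side px [241.5 220.5]
[0.5858, 0.2083, 0.062] side px [236.4 248.4]
[0.5062, 0.0917, 0.062] side px [281.8 222.4]
[0.4873, 0.1876, 0.059] side px [279.7 251.6]
[0.4505, -0.1828, 0.052] side px [322.6 168.1]
((321.0, 247.5), (1.0, 16.0), 90.0) [array([ 0.4311, -0.1339,  0.052 ]), array([ 0.4302, -0.1774,  0.052 ]), array([ 0.4275, -0.1772,  0.052 ]), array([ 0.4284, -0.1337,  0.052 ])]
[[312 158   5   8  22]
 [315 160  17  21 205]
 [327 166   9  18  63]] [[313.2 160.4]
 [322.6 170. ]
 [331.9 175.8]] [ 0.449  -0.1763  0.05  ]
```

View pics/crop2.png

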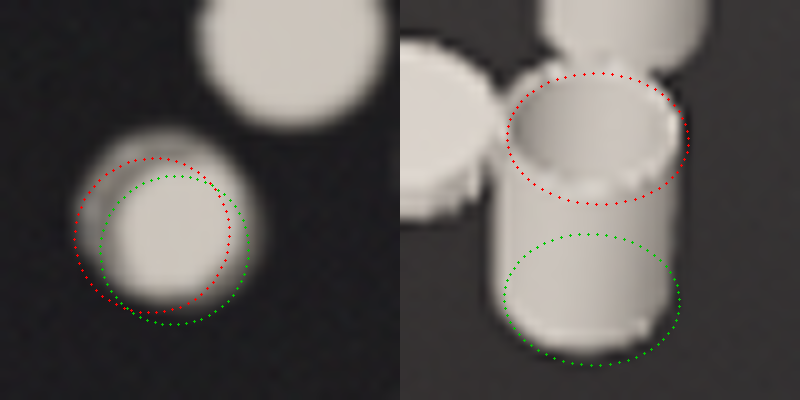

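The overlay, drawn at a predicted centre of (0.4885, 0.187), sits about 2.5 px low in the top view (rim outline from (187.8,218)) and about 1 px off in the side view. So the mouth is near (0.493, 0.185). I'll refine it with the wrist camera. First I'll go above the counter with the gripper shut.

Request:
{"name": "step_arm", "arguments": {"deltas": [[[0, 0, 0.06, 0.045, -0.04, -0.003, 0], [0, 0, 0.12, 0.09, -0.08, -0.006, 0], [0, 0, 0.18, 0.134, -0.119, -0.009, 0], [0, 0, 0.25, 0.179, -0.159, -0.012, 0], [0, 0, 0.31, 0.224, -0.199, -0.015, 0], [0, 0, 0.37, 0.268, -0.239, -0.018, 0], [0, 0, 0.44, 0.313, -0.279, -0.02, 0], [0, 0, 0.44, 0.313, -0.279, -0.02, 0], [0, 0, 0.44, 0.313, -0.279, -0.02, 0], [0, 0, 0.44, 0.313, -0.279, -0.02, 0]]]}}

```text
time: 1.55
ee_pos: [0.4298, -0.1816, 0.2611]
eef_rot: [1.0, -0.002, -0.0, 0.0]
ft_force: [-0.7, -0.5, 0.1]
width: 0.0014
grip_force: 0.0
```

```bash
cat >> h.py <<'E'
def wcam():
    s=readout.read_state(); c=cams.camera("wrist"); T=np.array(c["T_tool_cam"])
    Rt=R.from_quat(s["eef_rot"]).as_matrix()
    c["rotation"]=R.from_matrix(Rt@T[:3,:3]).as_quat(); c["origin"]=Rt@T[:3,3]+s["ee_pos"]
    return s,c
E
python3 - <<'E'
from h import *
s,c=wcam(); print(s["ee_pos"],s["eef_rot"],s["width"],c["T_tool_cam"],c["fx"],c["origin"])
cv2.imwrite("pics/w1.png",c["img"][:,:,::-1])
E
```

```text
[ 0.42979676 -0.1816432   0.26109134] [ 9.99998644e-01 -1.63993732e-03 -1.40395742e-04  4.70943736e-05] 0.0014375969963175412 [[-2.15780968e-04  9.70420809e-01  2.41419566e-01  6.46749545e-02]
 [ 9.99999742e-01  4.38630630e-05  7.17486515e-04  4.76918131e-04]
 [ 6.85674443e-04  2.41419659e-01 -9.70420568e-01 -1.43522919e-01]
 [ 0.00000000e+00  0.00000000e+00  0.00000000e+00  1.00000000e+00]] 346.02906545169986 [ 0.49451012 -0.18231879  0.40459615]
```

View pics/w1.png

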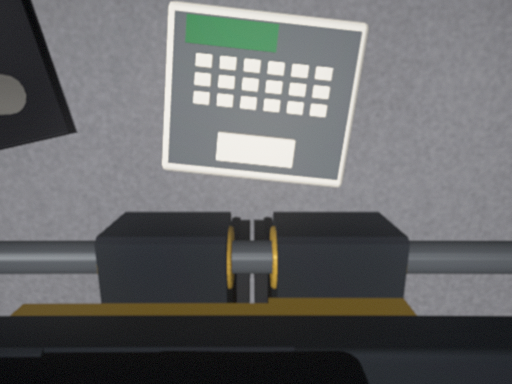

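The wrist view shows the bar key at about (255,150), the digit keys above it and the shut fingers at about (252,230), so I can measure the key here.

Run:
```python
from h import *
s,c=wcam()
v=c["img"].min(2); m=np.zeros_like(v); m[127:172,208:302]=v[127:172,208:302]>160
ks=max(cv2.findContours(m,0,2)[0],key=cv2.contourArea)
rc=cv2.minAreaRect(ks); b=cv2.boxPoints(rc); print(rc)
P=np.array([onplane(c,*p,.052) for p in b]); print(P.round(4),P.mean(0).round(4))
M=cv2.moments(ks);print(onplane(c,M["m10"]/M["m00"],M["m01"]/M["m00"],.052).round(4))
# digit keys nearest row and box bottom corners
m=np.zeros_like(v); m[48:120,185:340]=v[48:120,185:340]>150
n,l,st,ce=cv2.connectedComponentsWithStats(m); Q=np.array([onplane(c,*ce[i],.042) for i in range(1,n) if st[i,4]>60]); print(n,Q.mean(0).round(4), Q[:,0].min())
for p in((165,167),(340,185)): print("box corner",onplane(c,*p,.036).round(4))
print("tip px",proj(c,s["ee_pos"]-[0,0,.019]))
```

```text
((254.8917694091797, 149.71295166015625), (78.82074737548828, 29.703554153442383), 5.90614128112793)
[[ 0.4369 -0.1432  0.052 ]
 [ 0.467  -0.1472  0.052 ]
 [ 0.4586 -0.2264  0.052 ]
 [ 0.4282 -0.2241  0.052 ]] [ 0.4477 -0.1852  0.052 ]
[ 0.4479 -0.1851  0.052 ]
19 [ 0.5112 -0.1921  0.042 ] 0.48691280576503854
box corner [ 0.4273 -0.0881  0.036 ]
box corner [ 0.4067 -0.2783  0.036 ]
tip px [250.95125748 235.7631435 ]
```

Request:
{"name": "step_arm", "arguments": {"deltas": [[[0, 0, 0, 0.004, -0.05, 0, 0], [0, 0, 0, 0.008, -0.105, 0, 0], [0, 0, 0, 0.012, -0.16, 0, 0], [0, 0, 0, 0.016, -0.215, 0, 0], [0, 0, 0, 0.02, -0.27, 0, 0], [0, 0, 0, 0.023, -0.32, 0, 0], [0, 0, 0, 0.025, -0.367, 0, 0], [0, 0, 0, 0.025, -0.367, 0, 0], [0, 0, 0, 0.025, -0.367, 0, 0], [0, 0, 0, 0.025, -0.367, 0, 0]]]}}

```text
time: 2.9
ee_pos: [0.4562, 0.1852, 0.2612]
eef_rot: [1.0, -0.002, 0.0, 0.0]
ft_force: [0.5, -0.8, -0.2]
width: 0.0004
grip_force: 0.0
```

Run:
```python
from h import *
s,c=wcam(); print(s["ee_pos"],s["eef_rot"])
im=c["img"].copy()
np.save("w2.npy",im)
for C in([.493,.185],):
    for k in np.linspace(0,2*np.pi,50):
        p=proj(c,[C[0]+.021*np.cos(k),C[1]+.021*np.sin(k),.059]).round().astype(int); im[p[1]%384,p[0]%512]=(255,0,0)
x=proj(c,[.493,.185,.059]).astype(int); print(x)
u,v=max(x[0]-70,0),max(x[1]-60,0)
cr=cv2.resize(im[v:v+120,u:u+160],None,fx=5,fy=5,interpolation=cv2.INTER_NEAREST); print(u,v)
cv2.imwrite("pics/w2.png",cr[:,:,::-1])
```

```text
[0.4561879  0.1851964  0.26115979] [ 9.99998277e-01 -1.82774858e-03  2.84019914e-05  3.21845174e-04]
[251 131]
181 71
```

View pics/w2.png

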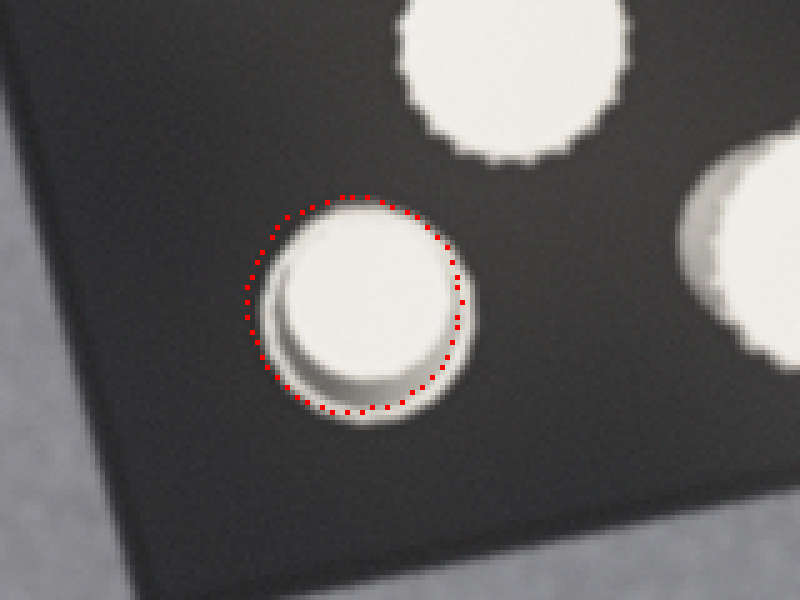

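The crop shows the open mouth, with its rim at about x 260–475 and y 200–425 in the crop. The predicted circle is off by about (+2.5, +2.5) px. I'll fit the rim.

Run:
```python
from h import *
s,c=wcam(); v=c["img"].min(2); m=np.zeros_like(v); m[105:160,228:280]=v[105:160,228:280]>110
k=max(cv2.findContours(m,0,2)[0],key=cv2.contourArea)
k=k[k[:,0,1]>130] # lower half: rim edge only
P=np.array([onplane(c,*p[0],.059) for p in k])[:,:2]
A=np.c_[2*P,np.ones(len(P))]; q=np.linalg.lstsq(A,(P**2).sum(1),rcond=None)[0]
print("centre",q[:2].round(4),"r",np.sqrt(q[2]+q[:2]@q[:2]).round(4))
kk=max(cv2.findContours(m,0,2)[0],key=cv2.contourArea); (u,w),rr=cv2.minEnclosingCircle(kk); print(u,w,rr,onplane(c,u,w,.059).round(4))
```

```text
centre [0.4909 0.1821] r 0.0209
254.55882263183594 133.14706420898438 22.14092254638672 [0.4916 0.182  0.059 ]
```

Request:
{"name": "step_arm", "arguments": {"deltas": [[[0, 0, 0, 0.018, 0.001, 0.01, 0], [0, 0, 0, 0.035, 0.002, 0.03, 0], [0, 0, 0, 0.035, 0.002, 0.06, 0], [0, 0, 0, 0.035, 0.002, 0.09, 0], [0, 0, 0, 0.035, 0.002, 0.12, 0], [0, 0, 0, 0.035, 0.002, 0.14, 0], [0, 0, 0, 0.035, 0.002, 0.155, 0], [0, 0, 0, 0.035, 0.002, 0.162, 0], [0, 0, 0, 0.035, 0.002, 0.162, 0], [0, 0, 0, 0.035, 0.002, 0.162, 0]]]}}

```text
time: 4.25
ee_pos: [0.4913, 0.1849, 0.1]
eef_rot: [1.0, -0.001, 0.001, -0.0]
ft_force: [0.8, 0.1, -0.5]
width: 0.0005
grip_force: 0.0
```

Run:
```python
from h import *
s,c=wcam(); cs=cams.camera("side"); print(s["ee_pos"],s["eef_rot"])
a=cv2.resize(c["img"][130:280,155:355],(400,300)); 
b=cv2.resize(cs["img"][190:290,215:345],(390,300),interpolation=cv2.INTER_CUBIC)
cv2.imwrite("pics/p.png",np.hstack([a,b])[:,:,::-1])
```

```text
[0.49127214 0.18488687 0.09999278] [ 9.99999619e-01 -6.17609803e-04  6.07302922e-04 -1.05435340e-04]
```

View pics/p.png

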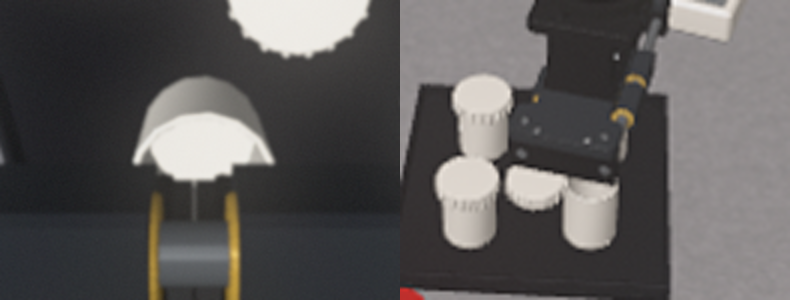

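The wrist crop shows the mouth centred about 4 px right of the finger seam, roughly 2 mm towards -y. The side view shows the fingertips over the open pot and clear of it. I'll nudge and hold.

Request:
{"name": "step_arm", "arguments": {"deltas": [[[0, 0, 0, 0, 0.001, 0.001, 0], [0, 0, 0, 0, 0.0025, 0.002, 0], [0, 0, 0, 0, 0.0025, 0.002, 0], [0, 0, 0, 0, 0.0025, 0.002, 0], [0, 0, 0, 0, 0.0025, 0.002, 0], [0, 0, 0, 0, 0.0025, 0.002, 0], [0, 0, 0, 0, 0.0025, 0.002, 0], [0, 0, 0, 0, 0.0025, 0.002, 0], [0, 0, 0, 0, 0.0025, 0.002, 0], [0, 0, 0, 0, 0.0025, 0.002, 0], [0, 0, 0, 0, 0.0025, 0.002, 0], [0, 0, 0, 0, 0.0025, 0.002, 0], [0, 0, 0, 0, 0.0025, 0.002, 0], [0, 0, 0, 0, 0.0025, 0.002, 0], [0, 0, 0, 0, 0.0025, 0.002, 0], [0, 0, 0, 0, 0.0025, 0.002, 0], [0, 0, 0, 0, 0.0025, 0.002, 0], [0, 0, 0, 0, 0.0025, 0.002, 0], [0, 0, 0, 0, 0.0025, 0.002, 0], [0, 0, 0, 0, 0.0025, 0.002, 0]]]}}

```text
time: 6.85
ee_pos: [0.4908, 0.1822, 0.0972]
eef_rot: [1.0, -0.001, 0.0, 0.0]
ft_force: [-0.3, 0.4, 0.8]
width: 0.0005
grip_force: 0.0
```

Request:
{"name": "step_arm", "arguments": {"deltas": [[[0, 0, 0, 0, 0, 0, 0], [0, 0, 0, 0, 0, 0, 0], [0, 0, 0, 0, 0, 0, 0], [0, 0, 0, 0, 0, 0, 0], [0, 0, 0, 0, 0, 0, 0], [0, 0, 0, 0, 0, 0, 0]]]}}

```text
time: 7.6
ee_pos: [0.4908, 0.1822, 0.0973]
eef_rot: [1.0, -0.001, 0.0, 0.0]
ft_force: [-0.7, 0.4, -0.4]
width: 0.0008
grip_force: 0.0
```

Request:
{"name": "step_arm", "arguments": {"deltas": [[[0, 0, 0, 0, 0, -0.04, 0], [0, 0, 0, 0, 0, -0.09, 0], [0, 0, 0, -0.02, 0, -0.12, 0], [0, 0, 0.02, -0.035, 0.05, -0.12, 0], [0, 0, 0.04, -0.045, 0.105, -0.12, 0], [0, 0, 0.06, -0.045, 0.16, -0.12, 0], [0, 0, 0.08, -0.045, 0.215, -0.12, 0], [0, 0, 0.105, -0.045, 0.27, -0.11, 0], [0, 0, 0.105, -0.045, 0.32, -0.08, 0], [0, 0, 0.105, -0.045, 0.367, -0.04, 0], [0, 0, 0.105, -0.045, 0.367, 0, 0], [0, 0, 0.105, -0.045, 0.367, 0, 0], [0, 0, 0.105, -0.045, 0.367, 0, 0], [0, 0, 0.105, -0.045, 0.367, 0, 0]]]}}

```text
time: 9.35
ee_pos: [0.4466, -0.1846, 0.0991]
eef_rot: [0.999, -0.053, 0.001, 0.001]
ft_force: [-0.6, 0.8, -0.1]
width: 0.0005
grip_force: 0.0
```

Run:
```python
from h import *
s,c=wcam(); cs=cams.camera("side"); print(s["ee_pos"],R.from_quat(s["eef_rot"]).as_matrix()[:,0].round(3))
a=cv2.resize(c["img"][80:280,120:390],(405,300)); 
b=cv2.resize(cs["img"][130:230,255:385],(390,300),interpolation=cv2.INTER_CUBIC)
cv2.imwrite("pics/k.png",np.hstack([a,b])[:,:,::-1])
```

```text
[ 0.44658511 -0.18464895  0.09912513] [ 0.994 -0.105  0.003]
```

View pics/k.png

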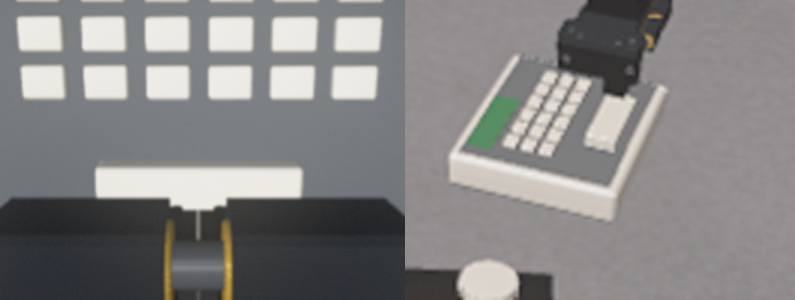

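Aligned: the key spans 96–302 in the wrist crop with the seam at 198, and the digit keys are well clear. Pressing in stages.

Request:
{"name": "step_arm", "arguments": {"deltas": [[[0, 0, 0, 0, 0, 0.01, 0], [0, 0, 0, 0, 0, 0.018, 0], [0, 0, 0, 0, 0, 0.024, 0], [0, 0, 0, 0, 0, 0.028, 0], [0, 0, 0, 0, 0, 0.031, 0], [0, 0, 0, 0, 0, 0.031, 0], [0, 0, 0, 0, 0, 0.031, 0]]]}}

```text
time: 10.32
ee_pos: [0.4454, -0.1848, 0.0665]
eef_rot: [0.999, -0.053, 0.0, 0.0]
ft_force: [-1.2, 0.3, 2.9]
width: 0.0007
grip_force: 1.6
```

Request:
{"name": "step_arm", "arguments": {"deltas": [[[0, 0, 0, 0, 0, 0.001, 0], [0, 0, 0, 0, 0, 0.002, 0], [0, 0, 0, 0, 0, 0.0025, 0], [0, 0, 0, 0, 0, 0.0025, 0]]]}}

```text
time: 10.82
ee_pos: [0.4456, -0.1848, 0.0648]
eef_rot: [0.999, -0.053, 0.0, 0.0]
ft_force: [-7.6, 3.0, 17.6]
width: 0.0006
grip_force: 8.8
```

The key is at its hard stop: 17.6 N against 4 N fully down. Releasing straight up and moving clear.

Request:
{"name": "step_arm", "arguments": {"deltas": [[[0, 0, 0, 0, 0, 0, 0], [0, 0, 0, 0, 0, -0.004, 0], [0, 0, 0, 0, 0, -0.01, 0], [0, 0, 0, 0, 0, -0.03, 0], [0, 0, 0, 0, 0, -0.07, 0], [0, 0, 0, 0, 0, -0.12, 0], [0, 0, 0, 0, 0, -0.16, 0], [0, 0, 0, 0, 0, -0.18, 0], [0, 0, 0, 0, 0, -0.18, 0], [0, 0, 0, 0, 0, -0.18, 0], [0, 0, 0, 0, 0, -0.18, 0]]]}}

```text
time: 12.2
ee_pos: [0.4449, -0.1846, 0.2426]
eef_rot: [0.999, -0.053, -0.001, -0.0]
ft_force: [1.0, 1.0, 0.0]
width: 0.0004
grip_force: 0.0
```

Run:
```python
from h import *
s=readout.read_state(); print(s["time"],s["ee_pos"],s["ft_force"],abs(s["joint_vel"]).max())
print(r.close_job())
```

```text
12.2 [ 0.4449154  -0.18462253  0.24261605] [0.9663456  1.03533472 0.00935865] 0.0030134370268035116
the job is handed in; nothing more can be done
None
```

The fingertips pointed at the open pot from about 19 mm above its rim for about 3 s. They then pressed the bar key to its hard stop, released it and moved clear, and I handed the job in at 12.2 s; I took no picture after the release.

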